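Lock a wax holder into the bayonet socket and hold it

TASK

Lift the green wax holder out of its wooden cup, push its brass stub straight down into the sprung bayonet socket until the flange is home, and twist it clockwise (seen from above) about a quarter turn, up to the stop. Finish while still holding it there in the gripper, pushed in and turned, because the return spring would turn it back. Carving wax dents easily, so squeeze it gently (15 to 20 N is plenty, never above 40 N), and leave the blue holder, the pliers and the brass pot where they stand.

Things in the scene. Friction and masses are not known exactly. Their poses are not given: they have to be found in the camera images.
- green_grip (a point): centre of the green wax block of the holder to be locked: 34 mm along x (grip these two flat faces), 44 mm along y, 40 mm tall. A green disc, 24 mm across, 10 mm thick, stands up 14 mm from its top. Below the block: a brass flange 52 mm across, 4 mm thick, its underside 24 mm below this point, then the stub. A half turn about z looks and fits the same. Whole holder about 0.14 kg
- green_foot (a point): centre of the lower, chamfered end of the green holder's brass stub, 42 mm below green_grip, same axes. The stub is 22 mm across and 18 mm long, from here up to the flange. A 6 mm steel cross pin goes through it along y, its centre 7 mm above this point, its ends 18 mm either side of the axis
- green: the green holder as a whole; origin at the lower end of the stub (same point and axes as green_foot), z up its axis. It starts upright in a fixed wooden cup 66 mm across and 26 mm high, its flange resting on the rim; the stub hangs freely in the cup
- socket: round steel bayonet socket fixed to the bench, brass top, 68 mm across, 64 mm high, foot 110 mm across; origin at its underside's centre, z up. The top has a 25 mm bore with two slots along y (9 mm wide, to 20.5 mm either side of the axis) for the cross pin
- socket_mouth (a point): centre of the bore at the socket's top face, 64 mm above the bench, axes as the socket (slots along y). Fully in, the flange sits on this face and the pin lies 2 mm below the 6 mm top plate; only then can the holder turn, and only clockwise seen from above
- plunger (a joint): how far the sprung plunger in the bore has been pressed down, m: 0 free (its top 8 mm below the mouth), 0.010 with the flange home. It pushes up with 4 N at 0 and 9 N at 0.010
- carrier (a joint): how far the cross pin has turned the sprung carrier in the socket, rad, clockwise seen from above: 0 at rest, 1.30 at the stop. The pin meets it after about 0.13 rad, so the whole turn is about 1.43 rad (82 degrees). Its spring turns back with 0.015 N m at 0, 0.08 N m at the stop. A red tab on the socket's rim, at its -y side at rest, goes round with it
- blue: blue wax holder of the same make and sizes in its own wooden cup, to be left alone; origin at the lower end of its stub
- pliers: pliers with red handles lying on the bench, 160 mm long, to be left alone; origin near the joint, on the bench
- pot: brass pot 72 mm across and 85 mm high holding small tools that stick up to 160 mm, to be left alone; origin at the centre of its underside
There are look-alikes about, which are no part of the job. Several things have the shape of the green; the one meant has the colours described above. Of the things that look like the socket, take the one that is nearest to the robot's base at the start.

How it is judged:
On the way, in this order (a step that is already met when the one before it is completed fails the run):
1. the green holder is lifted clear of its cup in the gripper (distance of green_foot from where it was at the start of the episode above 0.03 m and height (world z) of green_foot above 0.03 m and contact force between the fingers and green above 1 N), for 0.1 s.
2. its stub is pushed down into the socket, at least 15 of 18 mm, not yet turned (z of green_foot in the frame of socket_mouth below -0.015 m and horizontal distance between green_foot and socket_mouth below 0.004 m and value of joint carrier below 0.6 rad), for 0.05 s.
3. it is turned against the spring to within about 10 degrees of the stop (value of joint carrier above 1.1 rad and z of green_foot in the frame of socket_mouth below -0.015 m), for 0.2 s.
At the end, for the whole second after the job is handed in: The green holder stands upright (within 0.1 rad) and at rest in the socket, its stub at least 15 mm deep and within 4 mm of the bore's axis, the carrier turned past 1.1 rad, and the fingers still hold the holder (more than 1 N) (all of step 3 and horizontal distance between green_foot and socket_mouth below 0.004 m and angle between green's own z axis and vertical below 0.1 rad and linear speed of green below 0.02 m/s and contact force between the fingers and green above 1 N); the arm keeps its last pose, push and grip.
It fails at once if the wax is squeezed harder than 40 N (contact force between the fingers and green above 80 N).
It fails at once if the blue holder is moved by more than 20 mm (distance of blue from where it was at the start of the episode above 0.02 m).
It fails at once if the pliers are moved by more than 20 mm (distance of pliers from where it was at the start of the episode above 0.02 m).
It fails at once if the pot is moved by more than 20 mm (distance of pot from where it was at the start of the episode above 0.02 m).
It also fails if it takes over 51 s, if anything falls off the work surface, if the arm or the gripper's body presses on something with over 40 N, if the wrist force passes 120 N, or if a joint passes its speed limit or range.

ROBOT

A 7-joint arm with a two-finger parallel gripper is mounted at the origin on the work surface. World frame = base frame: x ahead of the robot, y to its left, z up, the work surface at z = 0. Lengths are in m, angles in rad, forces in N, time in s.
With the tool pointing down it reaches from about 0.425 to 0.825 m from the base axis. Payload 3.6 kg.
Tool frame: the origin (TCP) lies on the centre line of the jaws, within the pads' length; the fingertips stand 17 mm ahead of it and the grasp point (between the pads) lies 2 mm behind it (finger_overhang is the distance from the TCP to the fingertips, in m); z points along the fingers, y is the line along which they close (so a half turn about z gives the same grasp; the last joint's range is limited). The gripper opens to 93 mm and grips with 3 to 60 N. Pads are 15 mm wide; open, the fingers measure 128 mm over their backs; the gripper's body (75 mm by 188 mm) begins 65 mm behind the grasp point.
Start: joints at [-0.026, 0.615, -0.013, 1.423, 0.008, 1.103, -0.04], TCP at [0.65, 0, 0.236] pointing down, gripper open.
Joint ranges: [-3.12, 3.12], [-0.3, 2.06], [-1.34, 1.32], [0.26, 2.42], [-1.36, 4.5], [0.01, 1.98], [-2.84, 2.84]. Speed limits (rad/s): [2.79, 2.79, 3.14, 3.14, 3.14, 3.14, 3.14].

INTERFACE

Orientations are given as a unit quaternion [w, x, y, z].
In Python, from bench import goto, servo_line, goto_joints, open_gripper, close_gripper, sleep, ik, observe, grab_frame, camera_info, PlanningError, finish_job, finger_overhang gives the robot as it stands. Calls block until the motion is done:
- goto(position, orientation): joint-space move of the TCP to a pose.
- servo_line(position, v=0.15, orientation=None, stop_force=None): straight line of the TCP; orientation=None keeps the orientation; v is the mean speed in m/s. With stop_force (N) it stops when the force on the tool has changed by that much, and returns True; else False.
- goto_joints(angles): joint-space move.
- open_gripper() and close_gripper(grip_force=None): open the fingers fully, or close them until they stop; grip_force is the grip in N (None keeps the last).
- sleep(seconds).
- ik(position, orientation): joint angles nearest the present ones, or None.
- observe(): the state.
- grab_frame(name): name is "scene" or "side" or "wrist"; returns (picture, depth): 420x560x3 uint8, blue, green, red; 420x560 float32, m along the optical axis (not along the pixel's ray), 0 where there is no reading.
- camera_info(name): a dict with "vertical_fov" (degrees; the focal length in pixels is half the picture's height over the tangent of half this angle, whatever the lens; pixels are square), "cx", "cy" (the principal point, pixels), "cam_to_world" (4x4, takes a point from camera to world coordinates). Camera axes: x right, y down, z forward; pixel columns grow to the right and rows downward; lengths in m; the calibration is good to about 2 mm. A picture is of the moment at which its call begins: read the wrist's pose just before it. camera_info takes no time and is no camera call; for the wrist camera it gives the pose at the moment of the call.
A pose or a line that the arm cannot do raises PlanningError and nothing moves.
- finish_job(): hands the job in; it is judged then, once.
The state is a dict: "t": time; "q": joint angles; "qvel": joint speeds; "tau": joint torques, N m; "tool_pos": TCP position; "tcp_rot": TCP orientation; "contact_force": force on the tool from outside, world axes, zero at the start; "torque": the same for the moment, N m; "opening": finger opening in m; "gripper_force": force on a finger pad.
Only numpy, scipy, OpenCV 4.12 (cv2) and the standard library are available. Lean on these libraries where they do the work, as an engineer would, in place of code of your own. Each camera call takes 0.05 s, during which the arm holds its last target. There are 200 camera calls.

## Working session

There is one attempt and no reset: what is moved stays moved. The work goes in short steps, each a Python script; the robot and the scene stay as the last script left them, time stands still between calls to the robot, and variables do not carry over. Pictures are saved under pics/ and viewed, at most 10 in all, crops included, and the job is handed in when it is done.

```bash
mkdir -p pics; ls
cat > h.py <<'E'
import numpy as np, cv2
from bench import *
def cam(n):
    ci=camera_info(n); p,d=grab_frame(n); return p,d,ci
def world(ci,d,shape=(420,560)):
    f=shape[0]/2/np.tan(np.radians(ci["vertical_fov"])/2)
    v,u=np.mgrid[:shape[0],:shape[1]]
    P=np.stack([(u-ci["cx"])/f*d,(v-ci["cy"])/f*d,d],-1)
    T=np.array(ci["cam_to_world"]); return P@T[:3,:3].T+T[:3,3]
E
python3 - <<'E'
from h import *
for n in("scene","side"):
    p,d,ci=cam(n); np.savez("pics/"+n,p=p,d=d,w=world(ci,d)); cv2.imwrite(f"pics/{n}0.png",p); print(n,ci,(d>0).mean())
o=observe(); print(o)
E
```

```text
pics
scene {'vertical_fov': 42.967357168875125, 'cx': 281.8484589097468, 'cy': 212.0913217760722, 'cam_to_world': array([[ 0.33633788,  0.65259214, -0.67897005,  1.23637427],
       [ 0.94153851, -0.21805536,  0.25682113, -0.20790971],
       [ 0.01954639, -0.72565513, -0.68778091,  0.73539305],
       [ 0.        ,  0.        ,  0.        ,  1.        ]])} 0.996360544217687
side {'vertical_fov': 42.186555746192965, 'cx': 274.9344616687924, 'cy': 215.26960046262167, 'cam_to_world': array([[ 0.90688115, -0.25397171,  0.33625132,  0.21870945],
       [-0.42119281, -0.52213883,  0.74159805, -0.81190693],
       [-0.01277506, -0.81416793, -0.58048892,  0.71975586],
       [ 0.        ,  0.        ,  0.        ,  1.        ]])} 0.9960374149659864
{'t': 0.1, 'q': array([-0.02649307,  0.61582043, -0.01266049,  1.42472212,  0.00808384,
        1.10340434, -0.04042389]), 'qvel': array([-0.00089773, -0.00113072,  0.00069673, -0.00329258, -0.00034994,
        0.00186518, -0.00129067]), 'tau': array([ 9.60165453e-04, -4.60037935e+01,  2.10206788e-01, -1.66244763e+01,
       -6.11468428e-02,  1.69380486e-02,  1.02607953e-04]), 'tool_pos': array([6.49330000e-01, 3.57575151e-05, 2.34603664e-01]), 'tcp_rot': array([-0.00081902,  0.70708398,  0.70712864, -0.00081102]), 'contact_force': array([-1.12263081, -0.33356325,  0.40956079]), 'torque': array([0.01967322, 0.00468964, 0.00343109]), 'gripper_force': 0.0, 'opening': 0.09295656204682524}
```

View pics/scene0.png

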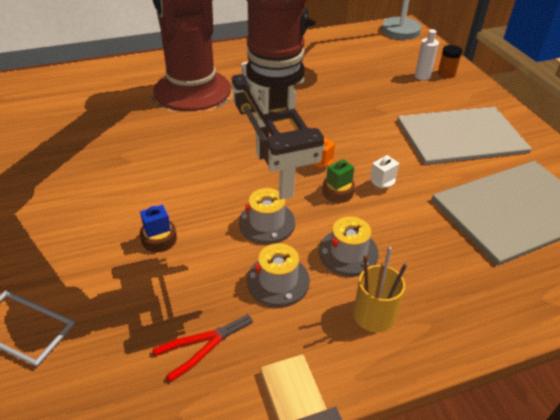

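View pics/side0.png

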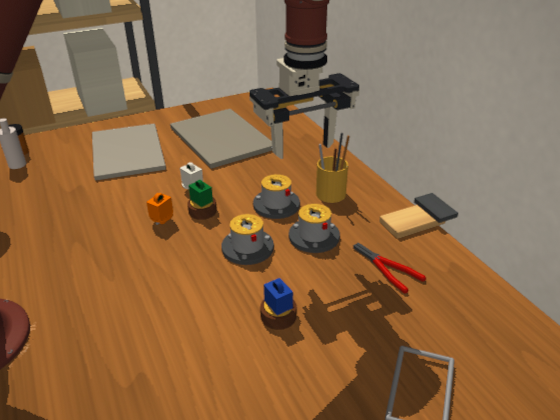

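The scene view shows green at about (340,178), between orange (322,152) and white (385,171). The three sockets are at (267,210), (351,242) and (278,268), with blue at (156,228). In the side view green is at (201,197) and the sockets are at (248,235), (276,193) and (315,225).

Run:
```python
import numpy as np,cv2
for n in("scene","side"):
    z=np.load(f"pics/{n}.npz"); p,d,w=z['p'],z['d'],z['w']
    hsv=cv2.cvtColor(p,cv2.COLOR_BGR2HSV)
    yel=(hsv[...,0]>20)&(hsv[...,0]<32)&(hsv[...,1]>150)&(abs(w[...,2]-.064)<.006)&(d>0)
    k,l,s,c=cv2.connectedComponentsWithStats(yel.astype(np.uint8))
    for i in range(1,k):
        if s[i,4]>150:
            q=w[l==i][:,:2]; (cx,cy),r=cv2.minEnclosingCircle(q.astype(np.float32)); print(n,"sock",c[i].round(),np.round([cx,cy,r,np.hypot(cx,cy)],4), w[l==i][:,2].mean().round(4))
    g=(hsv[...,0]>45)&(hsv[...,0]<80)&(hsv[...,1]>120)&(d>0)&(w[...,2]>0.02)
    k,l,s,c=cv2.connectedComponentsWithStats(g.astype(np.uint8))
    for i in range(1,k):
        if s[i,4]>100:
            q=w[l==i]; zz=np.percentile(q[:,2],98)
            h=q[:,2]; print(n,"green",c[i].round(),s[i,4],np.percentile(h,[2,50,98]).round(4), q.min(0).round(3),q.max(0).round(3))
            print(np.histogram(h,bins=np.arange(.02,.1,.004)))
```

```text
scene sock [265. 200.] [0.5325 0.0264 0.0334 0.5331] 0.0639
scene sock [352. 230.] [0.6553 0.1459 0.0338 0.6714] 0.0637
scene sock [278. 258.] [0.6755 0.0009 0.0341 0.6755] 0.0637
scene green [342. 171.] 271 [0.0404 0.0692 0.0835] [0.473 0.174 0.035] [0.517 0.218 0.085]
(array([  0,   0,   0,   1,   2,  12,  16,  12,   8,   9,  12,  24, 133,
        12,   7,  20,   3,   0,   0]), array([0.02 , 0.024, 0.028, 0.032, 0.036, 0.04 , 0.044, 0.048, 0.052,
       0.056, 0.06 , 0.064, 0.068, 0.072, 0.076, 0.08 , 0.084, 0.088,
       0.092, 0.096]))
side sock [242. 225.] [0.5332 0.0291 0.032  0.534 ] 0.0628
side green [200. 193.] 446 [0.0328 0.0597 0.0812] [0.469 0.168 0.031] [0.514 0.216 0.084]
(array([ 0,  0,  4, 30, 31, 31, 29, 34, 34, 34, 31, 63, 82, 13, 15, 14,  1,
        0,  0]), array([0.02 , 0.024, 0.028, 0.032, 0.036, 0.04 , 0.044, 0.048, 0.052,
       0.056, 0.06 , 0.064, 0.068, 0.072, 0.076, 0.08 , 0.084, 0.088,
       0.092, 0.096]))
```

Run:
```python
from h import *
Q=[0,.70711,.70711,0]
for n,pos in(("ws",[.50,.03,.26]),("wg",[.48,.195,.26])):
    goto(pos,Q); sleep(.3)
    p,d,ci=cam("wrist"); np.savez("pics/"+n,p=p,d=d,w=world(ci,d)); cv2.imwrite(f"pics/{n}.png",p)
    o=observe(); print(n,o["t"],o["tool_pos"],np.round(ci["cam_to_world"],3).tolist(),ci["vertical_fov"])
```

```text
ws 1.1167 [0.50060377 0.02979908 0.25952626] [[1.0, 0.0, -0.002, 0.501], [-0.0, -0.961, -0.276, 0.107], [-0.002, 0.276, -0.961, 0.409], [0.0, 0.0, 0.0, 1.0]] 60.01168099142734
wg 2.1667 [0.48038737 0.19378814 0.2600428 ] [[1.0, -0.002, -0.002, 0.481], [-0.002, -0.961, -0.276, 0.271], [-0.001, 0.276, -0.961, 0.41], [0.0, 0.0, 0.0, 1.0]] 60.01168099142734
```

View pics/ws.png

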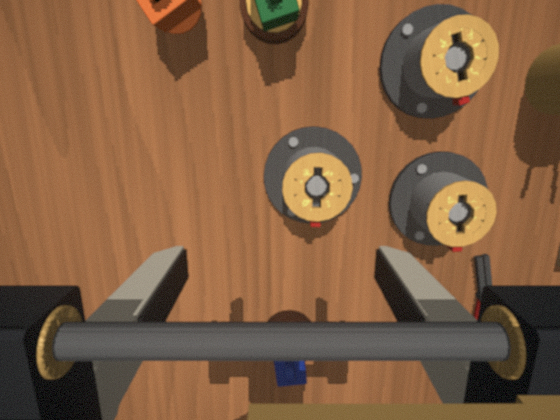

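View pics/wg.png

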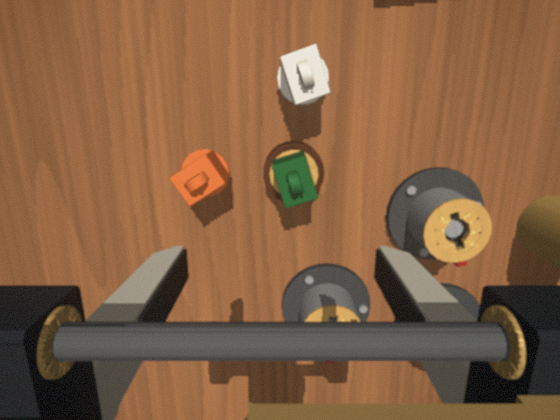

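The wrist views show the target socket's bore at (317,187) with its slots nearly vertical and the red tab at (316,224), so its yaw is about 0. The green block is at (294,180), turned about 15°, with orange to its left and white above it.

```bash
cat >> h.py <<'E'
def rectify(p,ci,z,c,half=.045,s=.00025):
    """top view of plane z, image x=world x, image y = -world y"""
    f=210/np.tan(np.radians(ci["vertical_fov"])/2); T=np.linalg.inv(ci["cam_to_world"]); n=int(2*half/s)
    j,i=np.meshgrid(np.arange(n),np.arange(n))
    W=np.stack([c[0]-half+j*s,c[1]+half-i*s,np.full(j.shape,z),np.ones(j.shape)],-1)@T.T
    return cv2.remap(p,(W[...,0]/W[...,2]*f+ci["cx"]).astype(np.float32),(W[...,1]/W[...,2]*f+ci["cy"]).astype(np.float32),cv2.INTER_LINEAR)
E
python3 - <<'E'
from h import *
# static: camera poses recomputed from saved depth cloud
def ci_of(n):
    z=np.load(f"pics/{n}.npz"); p,d,w=z['p'],z['d'],z['w']
    c=camera_info("wrist"); f=210/np.tan(np.radians(c["vertical_fov"])/2)
    v,u=np.mgrid[:420:7,:560:7]; dd=d[::7,::7]; m=dd>0
    A=np.stack([(u-c["cx"])/f*dd,(v-c["cy"])/f*dd,dd,np.ones_like(dd)],-1)[m]
    X=np.linalg.lstsq(A,w[::7,::7][m],rcond=None)[0]; T=np.eye(4); T[:3]=X.T; c["cam_to_world"]=T; return c,p,d,w
out=[]
c,p,d,w=ci_of("ws")
r=rectify(p,c,.064,(.5325,.027)); out.append(r)
hsv=cv2.cvtColor(r,cv2.COLOR_BGR2HSV); y=((hsv[...,0]>17)&(hsv[...,0]<33)&(hsv[...,1]>130)&(hsv[...,2]>110)).astype(np.uint8)
cs=max(cv2.findContours(y,cv2.RETR_EXTERNAL,cv2.CHAIN_APPROX_NONE)[0],key=cv2.contourArea)
e=cv2.fitEllipse(cv2.convexHull(cs)); print("socket outer",e, .5325-.045+e[0][0]*.00025,.027+.045-e[0][1]*.00025)
c2,p2,d2,w2=ci_of("wg")
r2=rectify(p2,c2,.070,(.495,.196)); out.append(r2)
h=cv2.cvtColor(p2,cv2.COLOR_BGR2HSV)
g=(h[...,0]>45)&(h[...,0]<85)&(h[...,1]>100)&(abs(w2[...,2]-.070)<.003)
q=(w2[g][:,:2]*1000).astype(np.float32); print("green",cv2.minAreaRect(q),len(q),np.median(w2[g][:,2]))
for nm,(lo,hi) in dict(orange=(3,12)).items():
    m=(h[...,0]>lo)&(h[...,0]<hi)&(h[...,1]>200)&(w2[...,2]>.03); print(nm,w2[m].min(0),w2[m].max(0))
m=(h[...,1]<60)&(h[...,2]>120)&(w2[...,2]>.03)&(w2[...,2]<.1)&(np.mgrid[:420,:560][0]<130); print("white",w2[m].min(0),w2[m].max(0))
cv2.imwrite("pics/rect.png",np.hstack(out))
E
```

```text
socket outer ((190.646728515625, 178.6234130859375), (267.82000732421875, 270.1117248535156), 10.08639144897461) 0.5351616821289062 0.027344146728515616
green ((493.29608154296875, 198.217529296875), (33.25653839111328, 44.094844818115234), 17.48064613342285) 1255 0.07038739449881876
orange [0.43144268 0.19124947 0.27825047] [0.52901296 0.22823817 0.35085182]
white [0.47965888 0.26946603 0.03019594] [0.52431021 0.32060519 0.07796973]
```

View pics/rect.png

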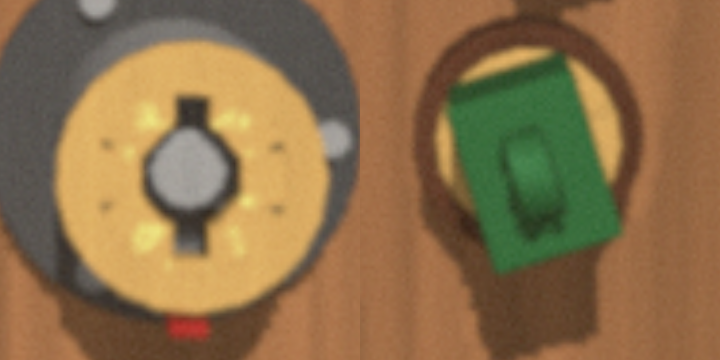

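Run:
```python
from h import *
z=np.load("pics/wg.npz"); p,w=z['p'],z['w']
h=cv2.cvtColor(p,cv2.COLOR_BGR2HSV); I,J=np.mgrid[:420,:560]
m=(J>165)&(J<240)&(I>140)&(I<215)&(w[...,2]>.012)&(h[...,1]>150)
m=cv2.morphologyEx(m.astype(np.uint8),cv2.MORPH_OPEN,np.ones((3,3)))>0
q=w[m]; print(np.histogram(q[:,2],np.arange(.01,.1,.008)))
th=np.radians(16.5); ex=np.array([np.cos(th),np.sin(th)]); ey=np.array([-ex[1],ex[0]])
s=(q[:,:2]-[.4934,.1985])
a,b=s@ex,s@ey
for lo in np.arange(-.03,.06,.006):
    k=(b>lo)&(b<lo+.006)
    if k.sum()>5: print(round(lo,3),np.percentile(a[k],[98]).round(4),q[k][:,2].max().round(3),k.sum())
```

```text
(array([   0,  390,   62,   53,   66,   66, 1292,  109,  152,    0,    0]), array([0.01 , 0.018, 0.026, 0.034, 0.042, 0.05 , 0.058, 0.066, 0.074,
       0.082, 0.09 , 0.098]))
-0.0 [-0.0785] 0.062 56
0.006 [-0.0732] 0.064 126
0.012 [-0.0665] 0.064 247
0.018 [-0.0668] 0.077 292
0.024 [-0.0672] 0.078 369
0.03 [-0.068] 0.077 389
0.036 [-0.0701] 0.064 345
0.042 [-0.0732] 0.064 270
0.048 [-0.0753] 0.06 96
```

```bash
cat >> h.py <<'E'
def quat(yaw): # tool down, tool y along world direction yaw
    c,s=np.cos(yaw/2),np.sin(yaw/2); k=.5**.5
    return [0,k*(c-s),k*(c+s),0]
def st(tag=""):
    o=observe(); r=o["tcp_rot"]; yaw=2*np.arctan2(r[2],r[1])-np.pi/2
    print(tag,"t%.2f"%o["t"],o["tool_pos"].round(4),"yaw%.2f"%np.degrees(yaw),"F",o["contact_force"].round(1),"M",o["torque"].round(3),"op%.4f"%o["opening"],"g%.1f"%o["gripper_force"],"q7 %.2f"%o["q"][6]); return o
E
python3 - <<'E'
from h import *
th=np.radians(16.5); ex=np.array([np.cos(th),np.sin(th)])
g=np.array([.4934,.1985])+.002*ex
goto([*g,.15],quat(th)); st("above")
servo_line([*g,.054],v=.08,stop_force=15); st("down")
close_gripper(20); st("closed")
servo_line([*g,.12],v=.08); sleep(.2); st("up")
p,d,ci=cam("side"); cv2.imwrite("pics/side1.png",cv2.resize(p[60:300,120:400],None,fx=2,fy=2))
E
```

```text
above t2.68 [0.4958 0.199  0.1504] yaw16.38 F [ 0.6  0.2 -0.7] M [-0.022 -0.001 -0.031] op0.0932 g0.0 q7 -0.23
down t4.03 [0.4957 0.1992 0.0545] yaw16.50 F [-0.5  0.1 -0.4] M [ 0.022 -0.039  0.043] op0.0928 g0.0 q7 -0.25
closed t4.98 [0.495  0.199  0.0539] yaw16.50 F [-1.9 -0.2  0.9] M [0.004 0.179 0.026] op0.0341 g20.0 q7 -0.25
up t6.16 [0.495  0.1989 0.1195] yaw16.50 F [ 0.4  0.2 -1.3] M [-0.026 -0.025 -0.009] op0.0338 g20.0 q7 -0.23
```

View pics/side1.png

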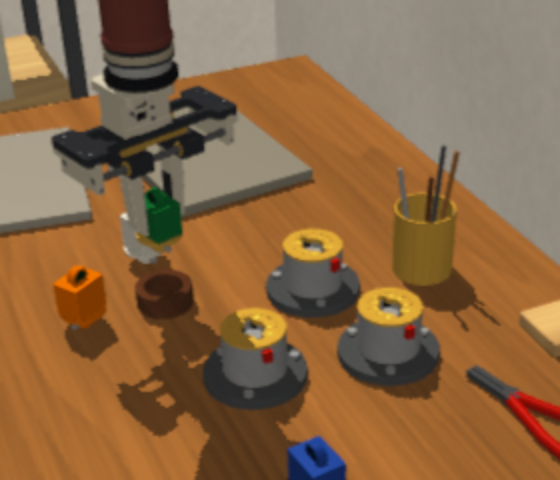

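The holder is lifted straight and its cup is empty. Next I move it above the socket and check from the wrist camera.

Run:
```python
from h import *
S=[.5353,.0277]
goto([*S,.13],quat(-.014)); servo_line([*S,.122],v=.05); sleep(.3); o=st("above")
p,d,ci=cam("wrist"); cv2.imwrite("pics/w2.png",p); cv2.imwrite("pics/w2c.png",cv2.resize(p[150:420,180:380],None,fx=2.2,fy=2.2))
np.savez("pics/w2",p=p,d=d,w=world(ci,d),T=ci["cam_to_world"])
w=world(ci,d); h=cv2.cvtColor(p,cv2.COLOR_BGR2HSV); t=o["tool_pos"]
g=(h[...,0]>45)&(h[...,0]<85)&(h[...,1]>100)
q=w[g]; print(len(q),np.percentile(q-t,[1,50,99],axis=0).round(4))
```

```text
above t7.56 [0.5354 0.0278 0.1221] yaw-0.79 F [ 0.3 -1.  -1.3] M [0.055 0.008 0.024] op0.0338 g20.0 q7 -0.15
7758 [[-0.0164 -0.0099 -0.0177]
 [ 0.0001  0.0113  0.0163]
 [ 0.0161  0.0215  0.0307]]
```

View pics/w2c.png

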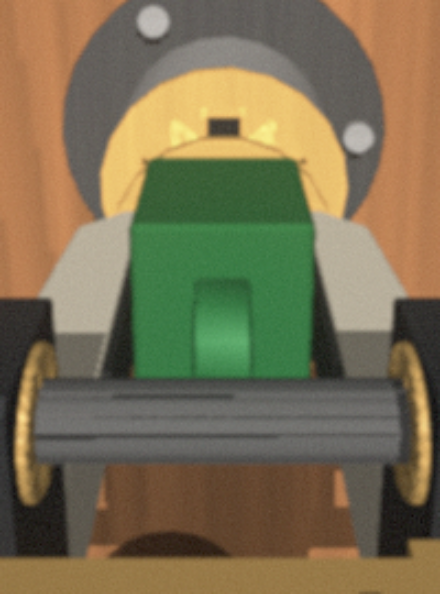

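In the crop, the block (x 133–312) is centred over the visible slot at (223,127), and its +y face is 21.5 mm from the TCP, so it is centred to about 0.5 mm. I'll insert it now with a force guard.

Run:
```python
from h import *
S=[.5353,.0280]
z=np.load("pics/w2.npz"); T=z["T"]; c=camera_info("wrist"); f=210/np.tan(np.radians(c["vertical_fov"])/2)
r=T[:3,:3]@[(281.6-c["cx"])/f,(203.2-c["cy"])/f,1]; P=T[:3,3]+r*(.064-T[2,3])/r[2]; print("slot +y end",P.round(4))
servo_line([*S,.113],v=.03); st("over")
hit=servo_line([*S,.1005],v=.012,stop_force=8); st(hit)
```

```text
slot +y end [0.5359 0.0479 0.064 ]
over t8.06 [0.5351 0.028  0.1127] yaw-0.80 F [ 0.9  0.6 -0.9] M [ 0.01  -0.002 -0.075] op0.0335 g20.0 q7 -0.15
False t9.25 [0.5353 0.028  0.1007] yaw-0.80 F [-2.3  0.3  3.1] M [-0.012  0.311 -0.032] op0.0343 g20.0 q7 -0.15
```

The stub is in the bore and on the plunger. I'll push it home, shifted slightly toward −x to relieve the side load.

Run:
```python
from h import *
S=[.5349,.0280]
for z in(.097,.094,.0915,.0900):
    hit=servo_line([*S,z],v=.012,stop_force=18); st((z,hit))
    if hit: break
```

```text
(0.097, False) t9.69 [0.5354 0.028  0.0972] yaw-0.80 F [-0.7 -0.1  5.3] M [-0.05   0.116 -0.002] op0.0338 g20.0 q7 -0.15
(0.094, False) t10.09 [0.5354 0.028  0.0944] yaw-0.80 F [-1.2 -0.6  5.9] M [-0.092  0.222  0.014] op0.0339 g20.0 q7 -0.15
(0.0915, False) t10.45 [0.5354 0.028  0.0921] yaw-0.81 F [-1.5  0.8  6.9] M [-0.085  0.274 -0.049] op0.0339 g20.0 q7 -0.15
(0.09, False) t10.72 [0.5355 0.028  0.0919] yaw-0.81 F [-2.8 -0.6 15.1] M [-0.082  0.868  0.014] op0.0338 g20.0 q7 -0.15
```

Run:
```python
from h import *
S=[.5353,.0280,.0900]
for a in range(-6,-80,-6):
    goto(S,quat(np.radians(a))); o=st(a)
    if abs(o["torque"][2])>.35 or np.abs(o["contact_force"]).max()>30: print("STOP"); break
```

```text
-6 t10.97 [0.5363 0.0279 0.0919] yaw-6.03 F [-1.7  0.2 15.4] M [-0.054  0.665 -0.006] op0.0338 g20.0 q7 -0.22
-12 t11.22 [0.5366 0.0278 0.0919] yaw-12.03 F [-2.1 -0.5 14.6] M [-0.122  0.633 -0.001] op0.0341 g20.0 q7 -0.29
-18 t11.47 [0.5366 0.0277 0.0919] yaw-18.03 F [-1.7 -1.  14.7] M [-0.118  0.72  -0.037] op0.0337 g20.0 q7 -0.37
-24 t11.72 [0.5365 0.0277 0.0919] yaw-24.03 F [-1.5 -0.4 14.4] M [-0.127  0.689  0.027] op0.0339 g20.0 q7 -0.44
-30 t11.97 [0.5365 0.0277 0.0919] yaw-30.03 F [-1.2  0.1 14. ] M [-0.106  0.675 -0.022] op0.0337 g20.0 q7 -0.51
-36 t12.22 [0.5366 0.0278 0.0919] yaw-36.02 F [-1.7 -0.8 14.5] M [-0.128  0.694  0.022] op0.0337 g20.0 q7 -0.59
-42 t12.47 [0.5366 0.0278 0.0919] yaw-42.02 F [-1.5 -1.3 14.7] M [-0.09   0.659 -0.026] op0.0339 g20.0 q7 -0.66
-48 t12.72 [0.5368 0.0277 0.0919] yaw-48.02 F [-1.5  0.2 13.8] M [-0.056  0.64  -0.011] op0.0341 g20.0 q7 -0.74
-54 t12.97 [0.5369 0.0277 0.0919] yaw-54.02 F [-2.1 -0.6 13.5] M [-0.076  0.6    0.01 ] op0.0340 g20.0 q7 -0.81
-60 t13.22 [0.537  0.0276 0.0919] yaw-60.02 F [-1.4 -0.1 14.4] M [-0.054  0.581 -0.007] op0.0343 g20.0 q7 -0.89
-66 t13.47 [0.5371 0.0275 0.0919] yaw-66.03 F [-2.  -0.9 13.4] M [-0.102  0.53   0.038] op0.0341 g20.0 q7 -0.96
-72 t13.72 [0.5371 0.0274 0.0919] yaw-72.02 F [-0.9 -1.  14. ] M [-0.085  0.494  0.049] op0.0340 g20.0 q7 -1.04
-78 t13.97 [0.5372 0.0272 0.0919] yaw-78.03 F [-0.8 -0.4 14.1] M [-0.158  0.609 -0.01 ] op0.0337 g20.0 q7 -1.11
```

Run:
```python
from h import *
goto([.5353,.0280,.0900],quat(np.radians(-81))); sleep(.4); o=st()
a,*_=cam("side"); b,*_=cam("wrist")
cv2.imwrite("pics/end.png",np.hstack([cv2.resize(a[110:270,180:320],(385,440)),cv2.resize(b[100:400,160:400],(352,440))]))
```

```text
t14.62 [0.5372 0.0271 0.0919] yaw-81.02 F [-1.5 -1.1 13.2] M [-0.148  0.551  0.026] op0.0339 g20.0 q7 -1.15
```

View pics/end.png

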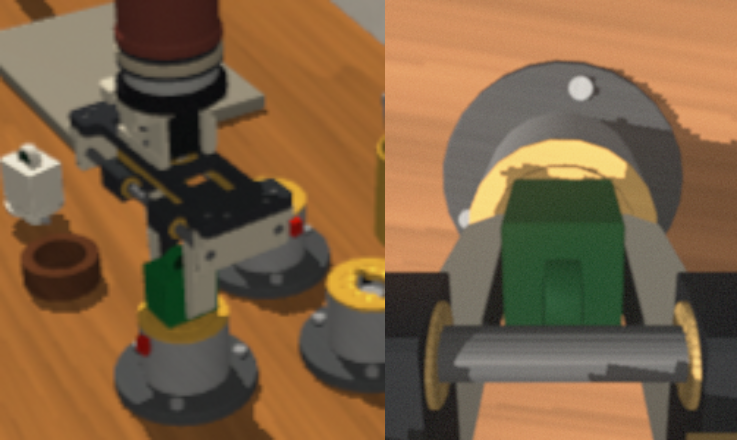

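The side view shows the flange seated on the socket and the red tab at about (143,345), moved round from −y to the −x side. I'll measure its angle, then hand in.

Run:
```python
from h import *
p,d,ci=cam("side"); w=world(ci,d); h=cv2.cvtColor(p,cv2.COLOR_BGR2HSV)
m=((h[...,0]<5)|(h[...,0]>174))&(h[...,1]>170)&(h[...,2]>90)&(np.hypot(w[...,0]-.5355,w[...,1]-.0278)<.045)&(w[...,2]>.035)&(w[...,2]<.07)
q=np.median(w[m],axis=0)-[.5355,.0278,0]; a=np.arctan2(-q[0],-q[1]); print(m.sum(),q.round(4),"carrier ~",a.round(3)); 
if m.sum()>5 and a>1.14: st(); finish_job(); print("done")
```

```text
24 [-0.0389 -0.0149  0.0547] carrier ~ 1.204
 t14.78 [0.5372 0.0271 0.0919] yaw-81.02 F [-1.2 -0.8 13.9] M [-0.119  0.499  0.034] op0.0340 g20.0 q7 -1.15
the job is handed in; nothing more can be done
done
```

I handed the job in at about 14.8 s with the green holder pushed home in the socket and turned. The tab angle put the carrier at about 1.20 rad (1.1 needed), and the gripper is still holding it at 20 N. The verdict itself was not shown.

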